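# Unbolt the centrifuge lid past its safety catch

## Task

The spin is over: unbolt the lid of the bench centrifuge, using the fingertips only. With one fingertip press the red thumb bar of the safety catch down and keep it down while the other fingertip pushes the bolt's yellow thumb-piece all the way back, so that the lid springs ajar by itself; then let go, so that the catch clicks up again and keeps the bolt drawn. Do not lift the lid any further, and leave the other things where they stand.

Things in the scene. Friction and masses are not known exactly. Their poses are not given: they have to be found in the camera images.
- centrifuge: Cream bench centrifuge, fixed, 420 mm deep, 300 mm wide. Origin: on the bench straight below the bolt, 108 mm behind the machine's front face. x axis from front (robot side) to back, y along the bolt, towards its end that holds the lid, z up. All x, y below are in this frame. The flat front deck is 165 mm above the bench, from x = -108 to +38 mm; behind it the lid, shut 20 mm above the deck.
- bolt_line (a point): Point on the deck at the centrifuge's x = 0, y = 0, 165 mm above its origin. The steel bolt bar lies along y, x = -12 to +12 mm with its bed, top 14 mm above the deck. Two staples, 19 mm high, bridge it at y = -60..-50 and y = +54..+64 mm.
- thumb_bar: Red thumb bar of the safety catch: round, level, 18 mm thick, 80 mm long along the centrifuge's y. Origin: middle of its top line; with the catch up at x = -72, y = +15 mm, 30 mm above the deck; axes then as the centrifuge's. A fingertip pressed on it may slide along it.
- thumbpiece: Yellow upright thumb-piece on the bolt: 22 mm wide (x), 8 mm thick (y), 34 mm tall. Origin: middle of its foot, on top of the bolt bar, 14 mm above the deck; with the bolt shot at x = 0, y = +16 mm. Push its +y face towards the centrifuge's -y. On that +y side 34 mm of bar are free up to the next staple. Axes as the centrifuge's.
- bolt (a joint): How far the bolt is drawn, m: 0 shot (lid held shut) to 0.030 fully back at its stop. It slides to the centrifuge's -y with about 2 N of friction, at first 1 to 2 N more from the lid, and stays where left. With the catch up it moves only about 3 mm from either end. The lid comes free after about 22 mm.
- catch (a joint): Angle of the sprung safety catch, rad: 0 up (tooth in a notch of the bolt) to 0.286 pressed to its stop, thumb bar 12 mm down. 3.5 N at first, 7 N at the stop. The tooth clears the bolt at 0.14 rad (6 mm down); 8 to 10 mm down is a good hold. Released, it springs up by itself into the notch: at the shot bolt, or into a second one with the bolt drawn at least 27 mm.
- catch_shaft (a point): Middle of the catch's cross shaft, a 10 mm round bar along y at x = -30 mm, 20 mm above the deck, between thumb bar and bolt. The thumb bar's top line is 42 mm from it. Two ears, 27 mm high, carry it at y = -43 and y = +63 mm; the 12 mm wide tooth arm reaches from it over the bolt at y = -30 mm.
- lid_panel: White lid of the centrifuge, 244 mm deep, 280 mm wide, hinged at its back, 290 mm behind the bolt. Origin: middle of its front lip, at x = +40 mm, 12 mm above the deck when shut; axes then as the centrifuge's. Once the bolt is drawn its spring tips it up to about 0.10 rad (lip 25 mm up). It is not to be lifted further. A steel tongue on its lip (y = +72..+94 mm) lies under the bolt.
- sleeve: Bystander: blue tube adapter, 26 mm across and 45 mm tall, standing on the centrifuge's deck beyond the +y end of the catch. Origin under its centre.
- pot: Bystander: whitish specimen pot with white cap, 34 mm across and 45 mm tall, standing on the centrifuge's deck on the -y side. Origin under its centre.
- tube_rack: Bystander: white rack of sample tubes, 75 x 200 mm, 101 mm tall, on the bench. Origin under its centre.
- wash_bottle: Bystander: white wash bottle, 64 mm across and 170 mm tall, on the bench. Origin under its centre.
- slide_box: Bystander: blue and white slide box, 100 x 180 x 33 mm, on the bench. Origin under its centre.
- beaker: Bystander: glass beaker, 72 mm across and 85 mm tall, on the bench. Origin under its centre.
- rotor_key: Bystander: steel spanner for the rotor, 140 mm long, lying on the bench. Origin under its middle.

How it is judged:
On the way, in this order (a step that is already met when the one before it is completed fails the run):
1. a fingertip holds the safety catch down while the bolt is still shot (value of joint catch above 0.145 rad and value of joint bolt below 0.006 m and contact force between the fingers and thumb_bar above 0.5 N), for 0.1 s.
2. the bolt is pushed right back by a fingertip, the catch still held down (value of joint catch above 0.145 rad and value of joint bolt above 0.027 m and contact force between the fingers and thumb_bar above 0.5 N), for 0.1 s.
At the end, for the whole second after the job is handed in: The bolt is drawn at least 26.5 mm of its 30 mm, the catch has sprung up again (less than 0.05 rad down), and the lid stands ajar on its own spring, at rest, between 0.06 and 0.16 rad (value of joint bolt above 0.0265 m and value of joint catch below 0.05 rad and angle between lid_panel's own z axis and vertical between 0.06 and 0.16 rad and angular speed of lid_panel below 0.05 rad/s); the robot touches nothing.
It fails at once if the catch let up while the bolt was between its two ends (value of joint bolt between 0.008 and 0.022 m and value of joint catch below 0.143 rad).
It fails at once if the lid lifted beyond where its spring holds it (angle between lid_panel's own z axis and vertical above 0.2 rad).
It fails at once if something other than the fingers pressed on the centrifuge (contact force between the arm and centrifuge above 5 N).
It fails at once if another thing was shifted by more than 20 mm or lifted (distance of any of sleeve, pot, tube_rack, wash_bottle, slide_box, beaker, rotor_key from where it was at the start of the episode above 0.02 m).
It also fails if it takes over 32 s, if anything falls off the work surface, if the arm or the gripper's body presses on something with over 40 N, if the wrist force passes 120 N, or if a joint passes its speed limit or range.

## Robot

A 6-joint arm with a two-finger parallel gripper is mounted at the origin on the work surface. World frame = base frame: x ahead of the robot, y to its left, z up, the work surface at z = 0. Lengths are in m, angles in rad, forces in N, time in s.
With the tool pointing down it reaches from about 0.35 to 0.925 m from the base axis. Payload 6.4 kg.
Tool frame: the origin (TCP) lies midway between the tips of the shut fingers; the grasp point (between the pads) lies 19 mm behind it; z points along the fingers, y is the line along which they close (so a half turn about z gives the same grasp; the last joint's range is limited). The gripper opens to 85 mm and grips with 20 to 120 N. Pads are 22 mm wide; open, the fingers measure 114 mm over their backs; the gripper's body (76 mm by 85 mm) begins 54 mm behind the grasp point. The pads swing forward as they close: fully open they stand 13 mm farther back than shut.
Start: joints at [-1.482, 0.245, 1.558, -0, 1.339, -0.174], TCP at [0.169, -0.628, 0.198] pointing down, gripper open.
Joint ranges: [-3.13, 3.13], [-1.02, 2.26], [0.13, 2.54], [-0.95, 4.09], [0.21, 2.88], [-2.74, 2.74]. Speed limits (rad/s): [2.57, 2.57, 3.14, 3.14, 3.14, 3.14].

## Interface

Orientations are given as a rotation vector (axis times angle).
In Python, from station import * gives the robot as it stands. The module is installed in compiled form; this text tells all that it offers. Calls block until the motion is done:
- movep(position, orientation): joint-space move of the TCP to a pose.
- move_linear(position, rotation=None, v=0.15): straight line of the TCP; rotation=None keeps the orientation; v is the mean speed in m/s.
- set_joints(angles): joint-space move.
- let_go() and clamp(): open the fingers fully, or close them until they stop; the grip force is fixed at half the most.
- dwell(seconds).
- ik(position, orientation): joint angles nearest the present ones, or None.
- state(): the state.
- grab_frame(name): name is "scene" or "top"; returns (picture, depth): 420x560x3 uint8, red, green, blue; 420x560 float32, m along the optical axis (not along the pixel's ray), 0 where there is no reading.
- calibration(name): a dict with "vfov" (degrees; the focal length in pixels is half the picture's height over the tangent of half this angle, whatever the lens; pixels are square), "cx", "cy" (the principal point, pixels), "view" (4x4, takes a point from world to camera coordinates). Camera axes: x right, y down, z forward; pixel columns grow to the right and rows downward; lengths in m; the calibration is good to about 2 mm. A picture is of the moment at which its call begins. calibration takes no time and is no camera call.
A pose or a line that the arm cannot do raises PlanningError and nothing moves.
- sign_off(): hands the job in; it is judged then, once.
The state is a dict: "time": time; "joint_positions": joint angles; "qd": joint speeds; "joint_torque": joint torques, N m; "eef_pos": TCP position; "tcp_rot": TCP orientation; "contact_force": force on the tool from outside, world axes, zero at the start; "torque": the same for the moment, N m; "grip_width": finger opening in m; "grip_force": force on a finger pad.
Only numpy, scipy, OpenCV 4.12 (cv2) and the standard library are available. Lean on these libraries where they do the work, as an engineer would, in place of code of your own. Each camera call takes 0.05 s, during which the arm holds its last target. There are 200 camera calls.

## Working session

There is one attempt and no reset: what is moved stays moved. The work goes in short steps, each a Python script; the robot and the scene stay as the last script left them, time stands still between calls to the robot, and variables do not carry over. Pictures are saved under pics/ and viewed, at most 10 in all, crops included, and the job is handed in when it is done.

```bash
mkdir -p pics; ls; python3 - <<'E'
from station import *
import cv2,numpy as np
for n in("scene","top"):
    p,d=grab_frame(n); cv2.imwrite(f"pics/{n}0.png",p[:,:,::-1]); np.save(f"{n}_d.npy",d); np.save(f"{n}_p.npy",p)
    c=calibration(n); print(n,c["vfov"],c["cx"],c["cy"]); print(np.round(np.linalg.inv(c["view"]),3))
s=state(); print(s["time"],s["eef_pos"],s["tcp_rot"],s["grip_width"],s["contact_force"])
E
```

```text
pics
scene 46.86453214725433 273.8590808927645 220.04092285434447
[[ 0.779  0.439 -0.447  1.06 ]
 [ 0.627 -0.542  0.559 -0.674]
 [ 0.003 -0.716 -0.698  1.036]
 [ 0.     0.     0.     1.   ]]
top 48.45621119124902 275.4793032644253 207.30262077062795
[[-0.021 -0.994  0.111  0.354]
 [-1.     0.022  0.013  0.023]
 [-0.015 -0.111 -0.994  1.386]
 [ 0.     0.     0.     1.   ]]
0.1 [ 0.16883241 -0.62710894  0.19747963] [-3.11276060e+00 -4.11379368e-01 -1.46890270e-04] 0.08538812032304595 [-0.04493734 -0.18987296 -0.69211033]
```

View pics/scene0.png

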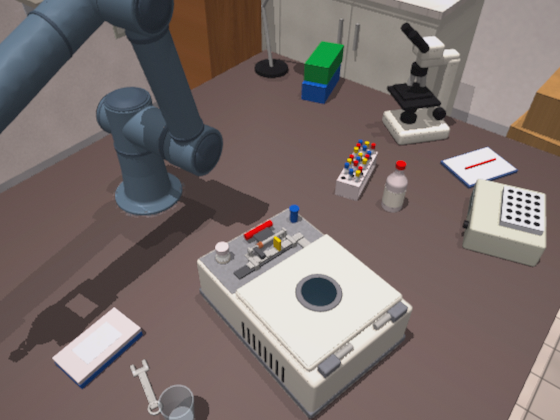

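View pics/top0.png

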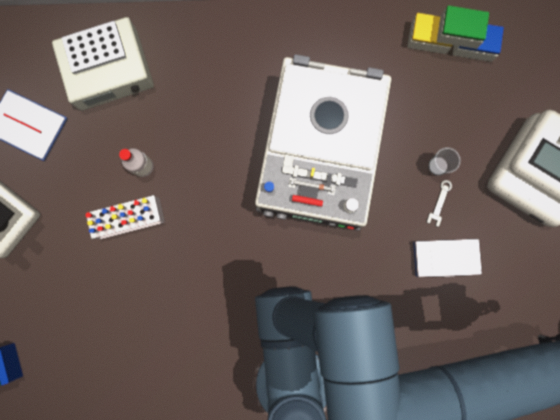

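The scene picture shows the centrifuge at about (300,300), with the red bar at (258,230) and the yellow piece at (277,243). The top picture shows the red bar at (307,201), yellow at about (318,175), the sleeve at (269,187) and the pot at (352,205). Next I'll enlarge both and segment the colours.

```bash
cat > h.py <<'E'
import numpy as np,cv2
from station import *
def K(n):
    c=calibration(n); return 210/np.tan(np.radians(c["vfov"]/2)),c["cx"],c["cy"],np.array(c["view"])
def back(n,u,v,d):
    f,cx,cy,V=K(n); u,v,d=map(np.asarray,(u,v,d)); P=np.stack([(u-cx)/f*d,(v-cy)/f*d,d],-1)
    return (P-V[:3,3])@V[:3,:3]
def proj(n,P):
    f,cx,cy,V=K(n); q=np.asarray(P)@V[:3,:3].T+V[:3,3]; return np.stack([f*q[...,0]/q[...,2]+cx,f*q[...,1]/q[...,2]+cy],-1)
def tri(us,ns=("scene","top")):
    A=[];b=[]
    for n,(u,v) in zip(ns,us):
        f,cx,cy,V=K(n)
        for w,r in(((u-cx)/f,0),((v-cy)/f,1)):
            A.append(V[r,:3]-w*V[2,:3]); b.append(w*V[2,3]-V[r,3])
    return np.linalg.lstsq(np.array(A),np.array(b),rcond=None)[0]
E
python3 - <<'E'
from h import *
roi={"scene":(195,195,315,285),"top":(250,145,385,235)}
ims=[]
for n,(a,b,c,e) in roi.items():
    p=np.load(n+"_p.npy");d=np.load(n+"_d.npy")
    h=cv2.cvtColor(p,cv2.COLOR_RGB2HSV)
    m0=np.zeros(d.shape,bool);m0[b:e,a:c]=1
    H,S,Vv=[h[...,i].astype(int) for i in range(3)]
    for nm,m in(("red",((H<6)|(H>174))&(S>150)&(Vv>90)),("yel",(H>18)&(H<35)&(S>140)&(Vv>100)),("blue",(H>105)&(H<130)&(S>150)&(Vv>60))):
        _,L,st,ce=cv2.connectedComponentsWithStats((m&m0).astype(np.uint8)); 
        i=1+st[1:,4].argmax(); v,u=np.nonzero(L==i); P=back(n,u,v,d[v,u])
        print(n,nm,st[i],np.round(ce[i],1),"mean",np.round(np.median(P,0),4),"std",np.round(P.std(0),3))
        if nm=="red":
            ee=np.linalg.svd(np.c_[u,v]-ce[i])[2][0] if 0 else cv2.PCACompute(np.c_[u,v].astype(float),None)[1][0]
            t=(np.c_[u,v]-ce[i])@ee; print("  ends",ce[i]+ee*(t.min()-.5),ce[i]+ee*(t.max()+.5))
    k=6 if n=="scene" else 5.9
    im=cv2.resize(p[b:e,a:c],None,fx=k,fy=k,interpolation=cv2.INTER_CUBIC); cv2.imwrite(f"pics/{n}crop.png",im[:,:,::-1])
# deck plane and top-camera deck corner height
d=np.load("top_d.npy"); v,u=np.mgrid[145:235,250:385]; P=back("top",u.ravel(),v.ravel(),d[145:235,250:385].ravel())
z=P[:,2]; q=P[(z>.155)&(z<.175)]; print("deck z",np.median(q[:,2]),len(q)); r=cv2.minAreaRect(q[:,:2].astype(np.float32)); print(r,cv2.boxPoints(r))
d=np.load("top_d.npy"); v,u=np.mgrid[40:240,230:410]; P=back("top",u.ravel(),v.ravel(),d[40:240,230:410].ravel())
q=P[(P[:,2]>.14)&(P[:,2]<.25)]; r=cv2.minAreaRect(q[:,:2].astype(np.float32)); print(r,cv2.boxPoints(r))
E
```

```text
scene red [244 220  28  20 174] [257.5 229.3] mean [ 0.5088 -0.0485  0.1925] std [0.006 0.025 0.004]
  ends [243.98035739 237.24828994] [271.61684    221.06388452]
scene yel [273 236   8  15  85] [276.8 242.9] mean [ 0.5791 -0.0621  0.2007] std [0.008 0.009 0.012]
scene blue [290 205   9  17 117] [293.7 212.5] mean [0.5463 0.0477 0.2051] std [0.014 0.02  0.022]
top red [292 196  30  10 169] [306.9 200.2] mean [ 0.5049 -0.0427  0.1935] std [0.006 0.021 0.002]
  ends [291.65667442 197.16290712] [321.87334418 203.17181866]
top yel [311 169   3   7  10] [311.9 172.1] mean [ 0.573  -0.0562  0.2127] std [0.005 0.002 0.002]
top blue [265 183   8   8  56] [268.6 186.4] mean [0.5407 0.0541 0.2104] std [0.025 0.007 0.156]
deck z 0.1655500729284561 5042
((0.5745466351509094, -0.07330688834190369), (0.2995549440383911, 0.22204183042049408), 78.19293212890625) [[ 0.4352277  -0.19719864]
 [ 0.6525716  -0.24263214]
 [ 0.7138656   0.05058487]
 [ 0.49652165  0.09601836]]
((0.6693025231361389, -0.0935681164264679), (0.30055949091911316, 0.4232791066169739), 78.00982666015625) [[ 0.43106058 -0.19660242]
 [ 0.84510505 -0.28453606]
 [ 0.9075445   0.00946619]
 [ 0.4935      0.09739983]]
```

View pics/scenecrop.png

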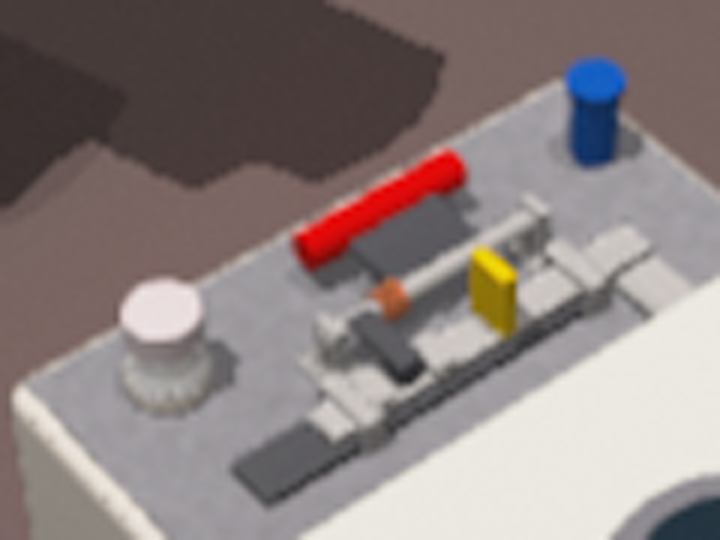

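View pics/topcrop.png

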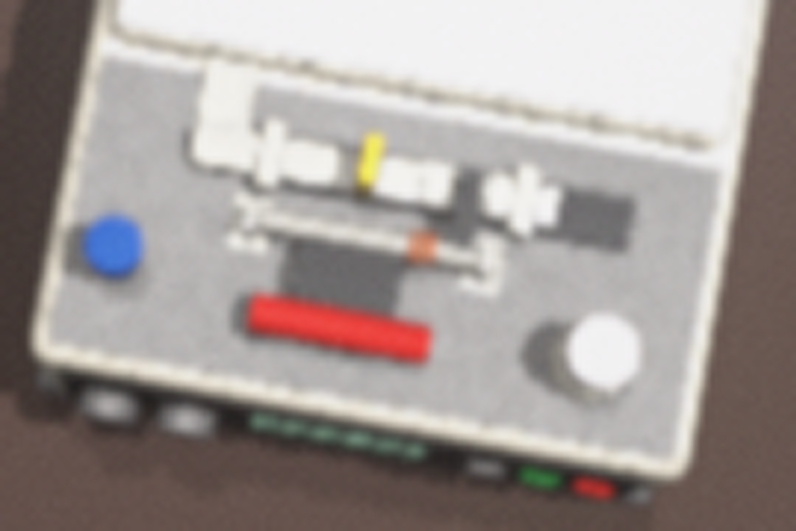

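The crops show the following: in the scene crop, the red bar runs from (308,250) to (455,168) and the yellow piece from (478,250) to (515,330). In the top crop, the bar runs from (250,315) to (430,345), the yellow piece is at (371,160), the sleeve at (113,245) and the pot at (603,350). Next I'll triangulate the bar ends and check the frame by projecting the known parts back into the pictures.

```bash
cat > fit.py <<'E'
from h import *
from scipy.optimize import least_squares
p1=tri([(243.98,237.25),(321.87,203.17)]);p2=tri([(271.62,221.06),(291.66,197.16)]);pc=tri([(257.5,229.3),(306.9,200.2)])
print("bar -y",p1,"+y",p2,"len",np.linalg.norm(p2-p1),"mid",pc,"yaw",np.arctan2(*( -(p2-p1)[:2]*[1,-1])))
def T(q,P):
    c,s=np.cos(q[2]),np.sin(q[2]); P=np.atleast_2d(P)
    return np.c_[q[0]+c*P[:,0]-s*P[:,1],q[1]+s*P[:,0]+c*P[:,1],P[:,2]]
def cent(n,P):
    h=cv2.convexHull(proj(n,P).astype(np.float32)); m=cv2.moments(h); x=h[:,0]
    return np.array([m["m10"],m["m01"]])/m["m00"],x.min(0),x.max(0)
box=lambda a,b,c,d,e,f:np.array([(x,y,z) for x in(a,b) for y in(c,d) for z in(e,f)])
yel=box(-.011,.011,.012,.020,.179,.213)
t=np.linspace(0,2*np.pi,24)
bar=np.concatenate([np.c_[-.072+.009*np.cos(t),0*t+y,.186+.009*np.sin(t)] for y in(-.025,.055)])
obs={"scene":[(257.5,229.3),(276.8,242.9)],"top":[(306.9,200.2),(312.6,172.1)]}
def res(q,w=(1,1)): return np.concatenate([cent(n,T(q,P))[0]-o for n in obs for P,o in zip((bar,yel),obs[n])]+[[200*(q[2]+.209)]])
r=least_squares(res,[.55,-.07,-.209],diff_step=1e-4); print("q",r.x,"res",r.fun.round(2)); np.save("q.npy",r.x)
for n in obs: print(n,[np.round(a,1) for a in cent(n,T(r.x,yel))[1:]],[np.round(a,1) for a in cent(n,T(r.x,bar))[1:]])
c,s=np.cos(r.x[2]),np.sin(r.x[2])
R=np.array([[c,s],[-s,c]])
for w in([.43106,-.1966],[.4935,.0974],[.5407,.0541]): print(R@(np.array(w)-r.x[:2]))
E
python3 fit.py
```

```text
bar -y [ 0.49625795 -0.08248391  0.18345907] +y [ 0.51485935 -0.00274399  0.18898753] len 0.08206723463634391 mid [ 0.50516808 -0.04327725  0.18569574] yaw -0.22917741806343545
q [ 0.57306206 -0.07327348 -0.20928142] res [ 0.14  0.18 -0.03  0.08  0.42 -0.03 -0.5   0.24 -0.06]
scene [array([272.5, 234.7], dtype=float32), array([281.1, 251.3], dtype=float32)] [array([242.6, 219. ], dtype=float32), array([272.8, 240.1], dtype=float32)]
top [array([309.4, 166.7], dtype=float32), array([314.8, 178. ], dtype=float32)] [array([291.4, 193.9], dtype=float32), array([323.1, 206.4], dtype=float32)]
[-0.11328168 -0.15013752]
[-0.11328467  0.15041989]
[-0.05811867  0.1178708 ]
```

The pose fits: residuals are under 0.5 px, the sides come out at ±150 mm, and the triangulated bar centre is at z = 0.186. I'll hold the finger line at 15° to the machine's x axis. One tip goes over the bar's +y part, and the other beside the thumb-piece's +y face.

```bash
cat > g.py <<'E'
from h import *
from scipy.spatial.transform import Rotation as Ro
q=np.load("q.npy"); th=np.radians(15)
def W(x,y,z):
    c,s=np.cos(q[2]),np.sin(q[2]); return np.array([q[0]+c*x-s*y,q[1]+s*x+c*y,z])
def rot(th,sg):
    a=q[2]-th; Y=sg*np.array([np.cos(a),np.sin(a),0]); Z=np.array([0,0,-1.]); return Ro.from_matrix(np.c_[np.cross(Y,Z),Y,Z]).as_rotvec()
def tcp(yB,z,dx=0):  # yB: y of B's pushing face at x=11 mm
    c,s=np.cos(th),np.sin(th); u=np.array([c,-s]);n=np.array([s,c])
    p=np.array([.011+dx,yB])-.0455*u+.011*n; return W(p[0],p[1],z)
def rep(m=""):
    s=state(); print(m,round(s["time"],2),np.round(s["eef_pos"],4),"F",np.round(s["contact_force"],2),"M",np.round(s["torque"],2))
E
python3 - <<'E'
from g import *
s=state(); best=[]
for sg in(1,-1):
    j=ik(tcp(.027,.27),rot(th,sg)); print(sg,j)
    if j is not None: best.append((np.abs(np.array(j)-s["joint_positions"]).max(),sg))
sg=min(best)[1]; print("sg",sg); open("sg","w").write(str(sg))
p=s["eef_pos"]; move_linear([p[0],p[1],.30],v=.2)
movep(tcp(.027,.27),rot(th,sg)); rep("hover")
move_linear(tcp(.027,.200),v=.1); rep("low")
p,_=grab_frame("scene"); cv2.imwrite("pics/s1.png",cv2.resize(p[180:300,185:345],None,fx=5,fy=5,interpolation=cv2.INTER_CUBIC)[:,:,::-1])
E
```

```text
1 [-2.38343685e-01 -3.24020102e-02  1.72726548e+00 -4.44089210e-16
  1.44672918e+00  2.32737121e-01]
-1 None
sg 1
hover 3.31 [ 0.554  -0.0194  0.27  ] F [-1.    0.23  0.45] M [-0.02  0.02  0.08]
low 4.16 [ 0.5544 -0.0188  0.2008] F [-0.69  0.22 -0.32] M [-0.04 -0.01  0.04]
```

View pics/s1.png

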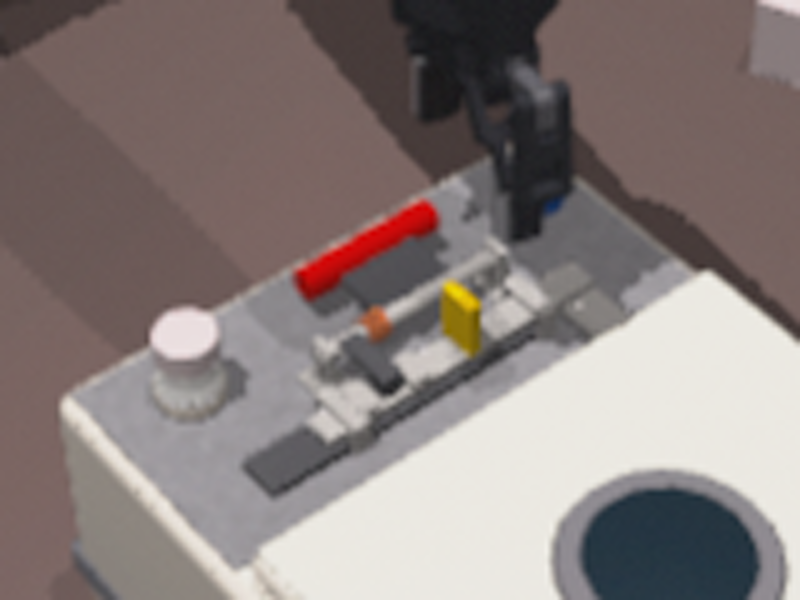

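The near finger's tip is at crop (515,235) and the far one at (430,115). I'll compare these with the predicted positions.

```bash
python3 - <<'E'
from g import *
s=state(); R=Ro.from_rotvec(s["tcp_rot"]).as_matrix(); print(R.round(3), s["grip_width"])
for nm,sg in(("B",1),("A",-1)):
  for b in(0,-.013):
    P=np.array([s["eef_pos"]+R@np.array([w,sg*t,b]) for t in(.0425,.057) for w in(-.011,.011)])
    print(nm,b,((proj("scene",P)-[185,180])*5).round(0).tolist(), P.mean(0).round(3))
p,d=grab_frame("scene")
for (x,y) in((505,215),(515,215),(520,200),(425,105),(430,108)):
    u,v=185+x/5,180+y/5; print(x,y,back("scene",u,v,d[int(v),int(u)]).round(4))
big=cv2.resize(p[180:240,250:310],None,fx=10,fy=10,interpolation=cv2.INTER_CUBIC)
big=cv2.convertScaleAbs(big,alpha=2.2); cv2.imwrite("pics/s2.png",big[:,:,::-1])
E
```

```text
[[ 0.454  0.891  0.002]
 [ 0.891 -0.454 -0.   ]
 [ 0.     0.002 -1.   ]] 0.08533825582731139
B 0 [[490.0, 307.0], [532.0, 293.0], [503.0, 327.0], [545.0, 313.0]] [ 0.599 -0.041  0.201]
B -0.013 [[490.0, 288.0], [533.0, 274.0], [503.0, 308.0], [546.0, 294.0]] [ 0.599 -0.041  0.214]
A 0 [[417.0, 193.0], [458.0, 180.0], [406.0, 174.0], [446.0, 162.0]] [0.51  0.004 0.201]
A -0.013 [[417.0, 174.0], [458.0, 161.0], [406.0, 155.0], [446.0, 143.0]] [0.51  0.004 0.214]
505 215 [ 0.5946 -0.0477  0.2664]
515 215 [ 0.6018 -0.05    0.2726]
520 200 [ 0.6153 -0.065   0.3017]
425 105 [ 0.5147 -0.007   0.2594]
430 108 [ 0.5178 -0.0069  0.2592]
```

View pics/s2.png

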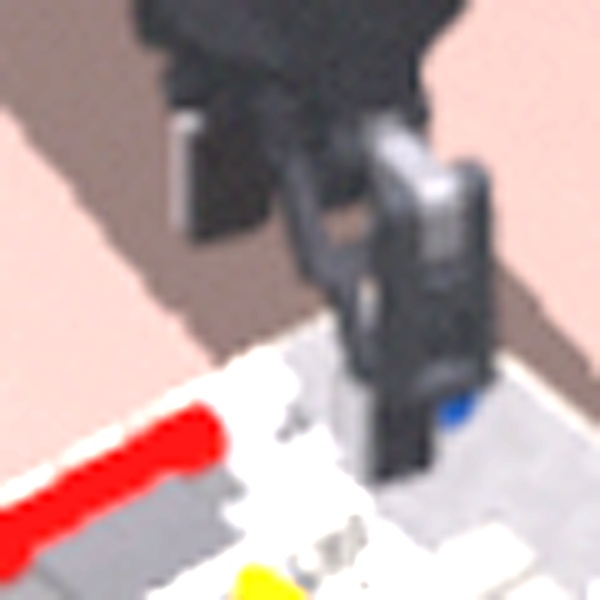

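Seen in the picture, the tips (crop (375,480) and (210,240)) stand about 35 mm higher than predicted, while x and y agree. I'll go down a little and re-measure the tip height by image and depth.

```bash
python3 - <<'E'
from g import *
move_linear(tcp(.027,.186),v=.1); dwell(.1); rep("low")
p,d=grab_frame("scene"); s=state(); R=Ro.from_rotvec(s["tcp_rot"]).as_matrix()
# lowest point cloud near the fingers from depth
v,u=np.mgrid[180:260,230:330]; P=back("scene",u.ravel(),v.ravel(),d[180:260,230:330].ravel())
L=(P-s["eef_pos"])@R
for nm,sg in(("B",1),("A",-1)):
    k=(np.abs(L[:,0])<.02)&(sg*L[:,1]>.03)&(sg*L[:,1]<.075)&(P[:,2]>.215)
    z=np.sort(P[k,2]); print(nm,k.sum(),"z low",z[:8].round(3),"L med low",np.median(L[k][P[k,2]<.25],0).round(4) if (P[k,2]<.25).any() else None)
print(((proj("scene",np.array([s["eef_pos"]+R@[w,.0425,-.013] for w in(-.011,.011)])))).round(1))
p2,d2=grab_frame("top"); v,u=np.mgrid[120:260,220:400]; P=back("top",u.ravel(),v.ravel(),d2[120:260,220:400].ravel()); print("top max z",np.nanmax(P[:,2]))
o=np.vstack([cv2.resize(p[180:260,240:340],None,fx=5,fy=5,interpolation=cv2.INTER_CUBIC)]) ; b=cv2.resize(p2[140:220,260:360],None,fx=5,fy=5,interpolation=cv2.INTER_CUBIC)
cv2.imwrite("pics/s3.png",cv2.resize(np.hstack([o,b]),(800,320))[:,:,::-1])
E
```

```text
low 4.65 [ 0.554  -0.0187  0.1863] F [ 0.94  0.1  -0.22] M [-0.01  0.01  0.03]
B 750 z low [0.232 0.234 0.234 0.235 0.236 0.237 0.238 0.239] L med low [-0.0075  0.0511 -0.0572]
A 143 z low [0.232 0.233 0.233 0.233 0.234 0.234 0.234 0.235] L med low [-0.0018 -0.0423 -0.0546]
[[282.9 241.7]
 [291.2 239. ]]
top max z 1.3856821423478796
```

View pics/s3.png

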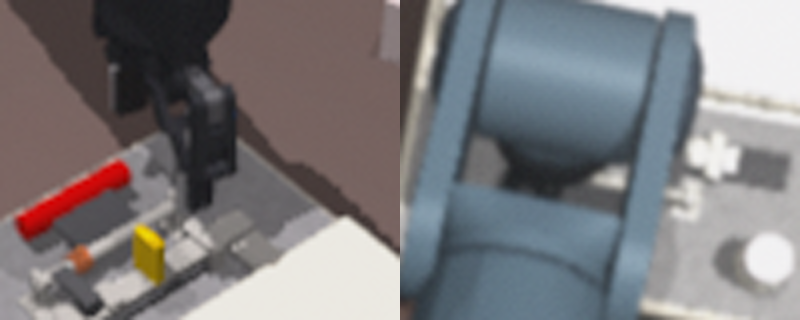

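The tips really are well above the nominal figure: depth puts them at z ≈ 0.23 with the TCP at 0.186. I'll descend in guarded steps and let the force on the bar decide.

```bash
python3 - <<'E'
from g import *
z=.186
while z>.140:
    z-=.003; move_linear(tcp(.027,z),v=.06); F=np.array(state()["contact_force"])
    if np.linalg.norm(F)>2.2: 
        dwell(.15); F=np.array(state()["contact_force"])
        if np.linalg.norm(F)>2: break
rep("z%.3f"%z)
p,d=grab_frame("scene"); cv2.imwrite("pics/s4.png",cv2.resize(p[180:260,230:330],None,fx=7,fy=7,interpolation=cv2.INTER_CUBIC)[:,:,::-1])
E
```

```text
z0.147 8.15 [ 0.5541 -0.0187  0.1475] F [-0.37  0.32  3.3 ] M [0.06 0.19 0.01]
```

View pics/s4.png

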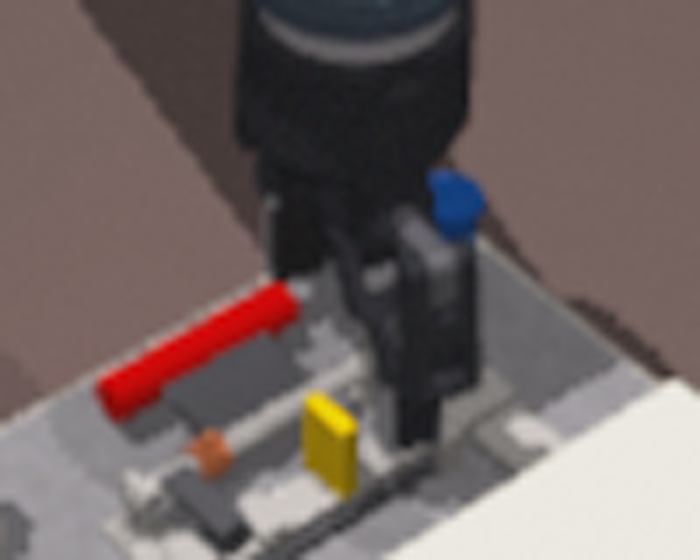

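The far tip touched the bar: Fz is 3.3 N and the moment agrees with that finger. The near tip at (415,445) is on the thumb-piece's +y side. Next I'll press 9 mm and confirm from the force, then push.

```bash
python3 - <<'E'
from g import *
for z in(.143,.1395,.138): move_linear(tcp(.027,z),v=.04); rep("z%.4f"%z)
dwell(.2); rep("hold")
for y in(.024,.021,.018,.015):
    move_linear(tcp(y,.138),v=.04); rep("y%.3f"%y)
    if np.hypot(*state()["contact_force"][:2])>9 or state()["contact_force"][2]<4: print("STOP");break
p,d=grab_frame("scene"); cv2.imwrite("pics/s5.png",cv2.resize(p[180:260,230:330],None,fx=7,fy=7,interpolation=cv2.INTER_CUBIC)[:,:,::-1])
E
```

```text
z0.1430 8.45 [ 0.5537 -0.0186  0.1429] F [-1.76 -0.13  4.05] M [ 0.2   0.5  -0.02]
z0.1395 8.7 [ 0.5537 -0.0186  0.1395] F [-3.17  1.13  4.37] M [0.19 0.62 0.03]
z0.1380 8.95 [ 0.5537 -0.0186  0.1382] F [-3.04  1.77  4.77] M [0.22 0.63 0.05]
hold 9.15 [ 0.5537 -0.0186  0.1382] F [-1.79  0.91  4.7 ] M [ 0.25  0.69 -0.01]
y0.024 9.4 [ 0.5533 -0.0213  0.1384] F [-3.04  2.32  5.51] M [ 0.41  0.62 -0.05]
y0.021 9.65 [ 0.5529 -0.024   0.1386] F [-1.51  3.47  5.3 ] M [ 0.52  0.55 -0.11]
y0.018 9.9 [ 0.5525 -0.0267  0.1386] F [-1.35  3.49  4.65] M [0.71 0.42 0.07]
y0.015 10.15 [ 0.552  -0.029   0.1386] F [-0.23  6.08  5.78] M [ 1.06  0.32 -0.05]
```

View pics/s5.png

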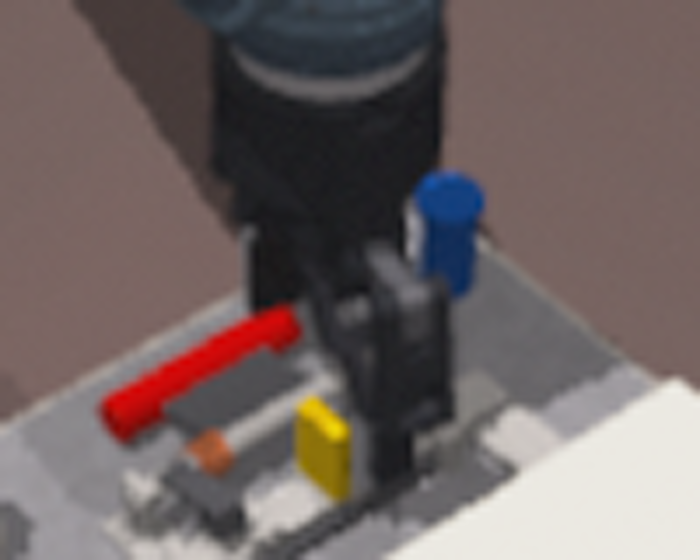

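The bar has clearly dropped, with its end moving from (295,300) to (295,325), and the near finger now touches the yellow piece at (355,460). I'll check how far the bar is down before pushing on.

```bash
cat > chk.py <<'E'
from g import *
def seg(p,kind):
    h=cv2.cvtColor(p,cv2.COLOR_RGB2HSV).astype(int); H,S,V=h[...,0],h[...,1],h[...,2]
    m=(((H<6)|(H>174))&(S>150)&(V>90)) if kind=="red" else ((H>18)&(H<35)&(S>140)&(V>80))
    m[:195]=0;m[285:]=0;m[:,:195]=0;m[:,315:]=0
    v,u=np.nonzero(m); return u,v
def look():
    p0=np.load("scene_p.npy");p=grab_frame("scene")[0]
    f=lambda p:np.median([v[u==c].mean() for u,v in[seg(p,"red")] for c in range(248,262)])
    g=lambda p:[np.mean(a) for a in seg(p,"yel")]
    a=W(-.072,.0,.186);dv=(proj("scene",a-[0,0,.01])-proj("scene",a))[1]
    b=W(0,.016,.195);du=(proj("scene",W(0,.006,.195))-proj("scene",b))[0]
    print("bar down mm",10*(f(p)-f(p0))/dv,"bolt mm",10*(g(p)[0]-g(p0)[0])/du,"n yel",len(seg(p,"yel")[0]),len(seg(p0,"yel")[0])); return p
E
python3 -c "
from chk import *
look(); rep()"
```

```text
bar down mm 10.581716590497475 bolt mm 3.019291073836004 n yel 85 85
 10.25 [ 0.552  -0.029   0.1386] F [0.14 6.02 5.92] M [ 1.04  0.29 -0.04]
```

```bash
python3 - <<'E'
from chk import *
for i,y in enumerate([.013,.011,.007,.003,-.001,-.005,-.008,-.010,-.012,-.014]):
    move_linear(tcp(y,.138),v=.05); rep("y%.3f"%y); F=state()["contact_force"]
    if F[1]>14 or F[2]<3.2: print("STOP"); break
    if i in(1,4): look()
dwell(.15); look(); rep()
E
```

```text
y0.013 10.5 [ 0.5516 -0.0307  0.1386] F [0.21 5.85 5.51] M [1.21 0.2  0.  ]
y0.011 10.75 [ 0.5513 -0.0326  0.1386] F [0.48 7.22 5.39] M [ 1.24  0.27 -0.09]
bar down mm 10.581716590497475 bolt mm 6.53089298488511 n yel 89 85
y0.007 11.05 [ 0.5504 -0.0367  0.1386] F [0.35 5.44 5.63] M [ 1.2   0.24 -0.02]
y0.003 11.3 [ 0.5496 -0.0407  0.1386] F [-0.57  5.92  5.24] M [ 1.08  0.31 -0.02]
y-0.001 11.55 [ 0.5487 -0.0446  0.1386] F [-0.01  6.04  4.42] M [1.05 0.3  0.  ]
bar down mm 10.581716590497475 bolt mm 19.060789395500528 n yel 89 85
y-0.005 11.85 [ 0.5479 -0.0488  0.1386] F [-0.39  5.85  6.42] M [ 0.99  0.3  -0.11]
y-0.008 12.1 [ 0.5473 -0.0519  0.1386] F [-0.12  4.61  5.68] M [ 0.86  0.25 -0.09]
y-0.010 12.35 [ 0.547  -0.0538  0.1386] F [-0.43  4.04  4.96] M [ 0.88  0.24 -0.01]
y-0.012 12.6 [ 0.5467 -0.0553  0.1387] F [1.56 6.38 5.91] M [1.11 0.14 0.11]
y-0.014 12.85 [ 0.5466 -0.0554  0.1387] F [ 1.97 14.06  5.92] M [ 2.14 -0.14  0.38]
STOP
bar down mm 10.581716590497475 bolt mm 30.26479862107018 n yel 85 85
 13.05 [ 0.5466 -0.0554  0.1387] F [ 2.36 12.94  5.93] M [ 2.14 -0.12  0.42]
```

The bolt is at its stop: 30 mm by image, with the force rising. Now I'll ease off, lift straight up and look.

```bash
python3 - <<'E'
from chk import *
move_linear(tcp(-.0105,.138),v=.03); rep("ease")
move_linear(tcp(-.0105,.16),v=.06); move_linear(tcp(-.0105,.27),v=.15); dwell(.3); p=look(); rep()
cv2.imwrite("pics/s6.png",cv2.resize(p[180:340,190:400],None,fx=3.5,fy=3.5,interpolation=cv2.INTER_CUBIC)[:,:,::-1])
d=grab_frame("scene")[1]
a=proj("scene",W(.06,-.1,.19)).round().astype(int);  print("lid z near lip",back("scene",a[0],a[1],d[a[1],a[0]]).round(4), "orig",back("scene",a[0],a[1],np.load("scene_d.npy")[a[1],a[0]]).round(4))
E
```

```text
ease 13.32 [ 0.5468 -0.0551  0.1389] F [-1.23  1.88  6.6 ] M [0.45 0.41 0.01]
bar down mm 0.0 bolt mm 30.58829409326677 n yel 85 85
 15.07 [ 0.5459 -0.0553  0.2695] F [-0.8   0.85  0.5 ] M [-0.01  0.03 -0.01]
lid z near lip [ 0.6204 -0.1949  0.2079] orig [ 0.6093 -0.1827  0.1868]
```

View pics/s6.png

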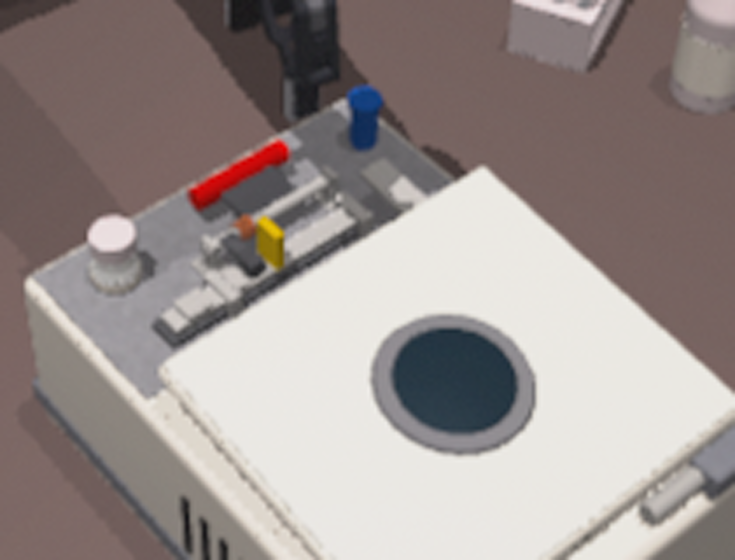

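The picture shows the lid ajar with its lip raised, near corner at (165,370). The bar is up again at (240,175), the bolt is drawn with the yellow piece at (270,243) beside the tooth, and the fingers are clear of everything.

```bash
python3 -c "
from station import *
dwell(.5); print(sign_off())"
```

```text
the job is handed in; nothing more can be done
None
```

The lid is unbolted and handed in: the bolt is drawn about 30 mm, the catch has sprung up again and the lid stands ajar on its own spring. `sign_off` gave no verdict; the sleeve, pot and other things in view stood undisturbed in the last picture.

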